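Set the sanding jig's sliding leg to its mark and close the cam lever

ROBOT

A 6-joint arm with a two-finger parallel gripper is mounted at the origin on the work surface. World frame = base frame: x ahead of the robot, y to its left, z up, the work surface at z = 0. Lengths are in m, angles in rad, forces in N, time in s.
With the tool pointing down it reaches from about 0.325 to 0.775 m from the base axis. Payload 5.5 kg.
Tool frame: the origin (TCP) lies on the centre line of the jaws, within the pads' length; the fingertips stand 17 mm ahead of it and the grasp point (between the pads) lies 2 mm behind it; z points along the fingers, y is the direction in which the jaws open and shut (so a half turn about z gives the same grasp; the last joint's range is limited). The gripper opens to 88 mm and grips with 3 to 60 N. Pads are 20 mm wide; open, the fingers measure 115 mm over their backs; the gripper's body (75 mm by 178 mm) begins 61 mm behind the grasp point.
Start: joints at [-1.269, 0.091, 1.231, -0, 1.82, -0.057], TCP at [0.211, -0.562, 0.209] pointing down, gripper open.
Joint ranges: [-2.87, 2.87], [-0.86, 2.18], [0.17, 2.46], [-1.51, 4.65], [0.06, 2.69], [-2.65, 2.65]. Speed limits (rad/s): [2.57, 2.57, 3.01, 3.14, 3.14, 3.14].

INTERFACE

Orientations are given as a rotation vector (axis times angle).
In Python, from rig import state, read_camera, job_done, spot_in, masks_of, pinpoint gives the robot as it stands. The module is installed in compiled form; this text tells all that it offers.
- The arm moves only by the tool arm_command, never from a script. Its argument "rows" is text: rows parted by semicolons, each of 6 numbers parted by spaces: the shift along the world's x, y, z in mm, then the turn, a rotation vector about the world's x, y, z in rad. In form: x y z wx wy wz; .... A call has 1 to 5 rows; each row is the pose to reach, as a shift and turn from the pose commanded when the call began; what a row does not reach only later rows make up. A row lasts 1/8 s, in which the tool goes at most 62.5 mm and 10.7 degrees, less where a joint would pass 70% of its speed; a pose out of reach is approached as far as the arm can. A call with a gripper value outside its range is refused whole. "claw" is the closure, from 0 (fully open) to 1 (shut), set as the call begins (left out, the last holds). The fingers move at their own pace and stop on an object; "force" is the grip in N (left out, the last holds). Time passes only in rows, so rows that repeat a pose let the fingers close. It gives the time, the measured TCP pose, the force and the opening at its end, in the units of the state.
- state(): the state, without advancing time (a new reading comes with each control period).
- read_camera(name): name is "side" or "top" or "wrist"; returns a dict with "img" (420x560x3 uint8, red, green, blue), "vertical_fov" (degrees; the focal length in pixels is half the picture's height over the tangent of half this angle, whatever the lens; pixels are square), "cx", "cy" (the principal point, pixels), "rvec" (rotation vector, rad) and "tvec" (3), from world to camera coordinates, as OpenCV has them. Camera axes: x right, y down, z forward; pixel columns grow to the right and rows downward; lengths in m; the calibration is good to about 2 mm. The wrist camera is an equidistant fisheye: a pixel r from the principal point sees the ray r / f radians off the axis. A picture is of the moment at which its call begins. There is no depth.
- job_done(): hands the job in, once; it reports no verdict.
Trained networks look in a picture, given as the dict that the camera call returned (one of the last four; its "shot" number tells which), for a name from the list of things; names that differ only in an ending like _2 or _b are one class to them, and where a whole thing is asked for, a point or a joint stands for the part that bears it (a point fixed in the world has none). Each returns a list of dicts, best first, with "confidence" (0 to 1); they miss things now and then, are a little off and sometimes report something else, mostly with a low value. They report only what shows in the picture. A call takes as long as a camera call.
- spot_in(picture, label): "at" ([column, row] in pixels, amid what is visible of it).
- masks_of(picture, label): "mask" (420x560 bool, what is visible of it) and "at" ([column, row] in pixels, amid what is visible of it).
- pinpoint(picture, label): "at" ([column, row] in pixels: a listed point, or the origin of a listed thing).
The state is a dict: "clock": time; "q": joint angles; "qd": joint speeds; "joint_torque": joint torques, N m; "tool_pos": TCP position; "eef_rot": TCP orientation; "ft_force": force on the tool from outside, world axes, zero at the start; "torque": the same for the moment, N m; "grip_width": finger opening in m.
Only numpy, scipy, OpenCV 4.12 (cv2) and the standard library are available. Lean on these libraries where they do the work, as an engineer would, in place of code of your own. Each camera call takes 0.05 s, during which the arm holds its last target. There are 200 camera calls.

TASK

On the plywood sanding jig, draw the aluminium sliding leg out against its spring until the ear on its side is level with the tip of the pointer on the jig's board, and only then, still holding the leg there, squeeze the black cam lever shut flat against the leg. Do not shift the pointer or disturb the other things on the bench. Finish with the leg still held in the gripper at the pointer and the lever fully shut: do not let go, as the spring would pull the leg back even past the shut cam.

Things in the scene. Friction and masses are not known exactly. Their poses are not given: they have to be found in the camera images.
- jig: Plywood jig board 300 x 150 x 18 mm, fixed on the bench; carries sleeve, leg, lever, pointer. Origin: on its underside, in the leg's middle plane, beside the lever's pivot. x = the way the leg draws out, z up, y = to the lever's side. In mm here: board x -150..150, y -80..70; aluminium guide sleeve x -110..-40, y -19..19, top z 78; lever bracket x -44..12, y 7..27, top z 32.
- leg: Aluminium flat bar on edge sliding along jig x: y -6..6, z 30..66 mm; foot on its outer end (60 mm wide, z 20..66, from x 125 in the leg's own frame). Leg frame = jig frame shifted along x by the length drawn out (0..80 mm). Starts fully in. A spring always draws it in, lever shut or not: 4.5 N when in, 6 N at 50 mm out.
- ear_end (a point): Outer end of the leg's ear, mid thickness, z 48 mm; jig axes. The ear is a plate 6 mm thick along x on the leg's -y side, y -6..-50, z 30..66, its middle at x 17 in the leg's frame. A finger standing between sleeve and ear (free there: jig x -40..14 at the start) can push its face, 3 mm to -x of this point, to draw the leg out.
- pointer_tip (a point): Tip of the small dark steel pointer lying low on the jig's board on the ear's side (jig y -52; top 24.5 mm above the bench: fingertips kept 28 mm up pass over it). It is the length mark: the leg is right when ear_end has the same jig x as this tip. Lies at jig x 53..69 mm, different each time. Jig axes.
- lever (a joint): Angle of the black cam lever on the leg's +y side, pivot upright at jig x 0, y 14 mm. 0 = shut, flat along the leg; grows as it swings out to +y. Starts at 0.28..0.38 rad, stays where left (about 1.5 N at the tip moves it). 66 mm long, 7 mm thick, z 34..62. Shut it covers y 6..13, so leg plus lever are 19 mm thick (y -6..13) and can be squeezed as one; open, its tip reaches y 38 at most.
- lever_tip (a point): Free end of the cam lever, mid thickness, 48 mm above the bench, 66 mm from the pivot.
- sander: Bystander: grey and black sander, 200 x 105 x 133 mm, origin under its pad's middle.
- paddle: Bystander: plywood paddle blank, a disc of 170 mm with a handle 100 mm long, 12 mm thick; origin under the disc's middle.
- block: Bystander: cork sanding block 110 x 60 x 35 mm, origin under its middle.
- tin: Bystander: tin, 76 mm diameter, 100 mm tall, origin under its middle.

How it is judged:
On the way, in this order (a step that is already met when the one before it is completed fails the run):
1. the leg is held by the fingers with its ear within 4 mm of the pointer, the lever still open (x of ear_end in the frame of pointer_tip between -0.004 and 0.004 m and contact force between leg and the fingers above 1.5 N and value of joint lever above 0.15 rad), for 0.2 s.
2. the lever is shut while the leg is held at the pointer (x of ear_end in the frame of pointer_tip between -0.004 and 0.004 m and contact force between leg and the fingers above 1.5 N and value of joint lever below 0.05 rad), for 0.2 s.
At the end, for the whole second after the job is handed in: The fingers are in contact with the leg (more than 1.5 N) and hold it at rest with the ear's middle within 4 mm of the pointer's tip along the leg, and the lever is shut to within 0.05 rad. The robot is still holding (all of step 2 and linear speed of leg below 0.01 m/s); the arm keeps its last pose, push and grip.
It fails at once if the lever is closed (below 0.12 rad) with the ear more than 6 mm from the pointer (value of joint lever below 0.12 rad and (x of ear_end in the frame of pointer_tip below -0.006 m or x of ear_end in the frame of pointer_tip above 0.006 m)).
It fails at once if the pointer is shifted by more than 3 mm (distance of pointer_tip from where it was at the start of the episode above 0.003 m).
It fails at once if the sander, paddle blank, sanding block or tin is moved by more than 30 mm (distance of any of sander, paddle, block, tin from where it was at the start of the episode above 0.03 m).
It also fails if it takes over 35 s, if anything falls off the work surface, if the arm or the gripper's body presses on something with over 40 N, if the wrist force passes 120 N, or if a joint passes its speed limit or range.

## Working session

There is one attempt and no reset: what is moved stays moved. The work goes in short steps, Python scripts to look and compute and a tool call to move; the robot and the scene stay as the last step left them, time stands still between calls to the robot, and variables do not carry over. Pictures are saved under pics/ and viewed, about 8 in all and at most 12, crops included, and the job is handed in when it is done.

Besides the shell and the picture viewer there is one more tool, called after "Emit:" as name(argument=value, ...) on one line, values as JSON. arm_command: Moves the arm, as the interface text tells. Its arguments: {"type":"object","properties":{"rows":{"type":"string"},"claw":{"type":"number"},"force":{"type":"number"}},"required":["rows"]}

```bash
mkdir -p pics
cat > h.py <<'E'
import numpy as np, cv2
from rig import *
def cam(n):
    p=read_camera(n); p['name']=n; return p
def KR(p):
    f=p['img'].shape[0]/2/np.tan(np.radians(p['vertical_fov'])/2)
    R=cv2.Rodrigues(np.array(p['rvec'],float))[0]; return f,R,np.array(p['tvec'],float)
def ray(p,uv):
    f,R,t=KR(p); d=np.array([uv[0]-p['cx'],uv[1]-p['cy']])
    if p['name']=='wrist':
        r=np.hypot(*d); th=r/f; v=np.r_[np.sin(th)*d/max(r,1e-9),np.cos(th)]
    else: v=np.r_[d/f,1]
    v=R.T@v; return -R.T@t, v/np.linalg.norm(v)
def atz(p,uv,z):
    c,v=ray(p,uv); return c+v*(z-c[2])/v[2]
def tri(rs):
    A=0;b=0
    for c,v in rs:
        P=np.eye(3)-np.outer(v,v); A=A+P; b=b+P@c
    x=np.linalg.solve(A,b); return x,[np.linalg.norm((np.eye(3)-np.outer(v,v))@(x-c)) for c,v in rs]
def proj(p,X):
    f,R,t=KR(p); c=R@np.array(X)+t
    if p['name']=='wrist':
        r=np.hypot(c[0],c[1]); th=np.arctan2(r,c[2]); return np.array([p['cx'],p['cy']])+f*th*c[:2]/r
    return np.array([p['cx'],p['cy']])+f*c[:2]/c[2]
def save(p,n): cv2.imwrite('pics/'+n,p['img'][:,:,::-1])
E
python3 - <<'E'
from h import *
np.set_printoptions(precision=4,suppress=True)
P={n:cam(n) for n in ('side','top','wrist')}
im=np.hstack([P['side']['img'],P['top']['img']])
cv2.imwrite('pics/a.png',cv2.resize(P['side']['img'],(800,600))[:,:,::-1]);cv2.imwrite('pics/b.png',cv2.resize(P['top']['img'],(800,600))[:,:,::-1])
for l in ['jig','ear_end','pointer_tip','lever_tip','leg','sander','paddle','block','tin']:
    rs=[];o=[]
    for n,p in P.items():
        r=pinpoint(p,l)
        if r:
            o.append((n,np.round(r[0]['at'],1).tolist(),round(r[0]['confidence'],2)))
            rs.append(ray(p,r[0]['at']))
    print(l,o)
    if len(rs)>1: print('   ',*tri(rs))
s=state();print(s['clock'],s['tool_pos'],s['eef_rot'],s['grip_width'])
E
```

```text
jig [('side', [259.5, 230.0], 0.93), ('top', [149.8, 265.2], 0.69)]
    [0.3201 0.3211 0.2949] [np.float64(0.0006996086975132718), np.float64(0.0006996086975132109)]
ear_end [('side', [254.8, 204.5], 0.94), ('top', [267.8, 199.5], 0.57)]
    [0.5339 0.0404 0.0458] [np.float64(0.005498972626664332), np.float64(0.005498972626664372)]
pointer_tip [('side', [237.2, 211.6], 0.51), ('top', [261.2, 192.1], 0.62)]
    [0.5702 0.066  0.0177] [np.float64(0.0035642115432669022), np.float64(0.0035642115432667483)]
lever_tip [('side', [235.1, 224.9], 0.56), ('top', [233.4, 205.2], 0.41)]
    [0.5194 0.1456 0.0561] [np.float64(0.002753284002405159), np.float64(0.002753284002405257)]
leg [('side', [259.8, 225.0], 0.69), ('top', [258.7, 214.4], 0.97)]
    [0.4967 0.0689 0.0038] [np.float64(0.003291841102368122), np.float64(0.003291841102368166)]
sander [('side', [373.6, 149.3], 0.62), ('top', [436.0, 263.2], 0.97), ('wrist', [248.7, 37.2], 0.83)]
    [ 0.3602 -0.4703 -0.    ] [np.float64(0.0033371668430232314), np.float64(0.005498682929797645), np.float64(0.003273145636296413)]
paddle [('side', [149.7, 316.3], 0.61), ('top', [132.4, 197.2], 0.78)]
    [0.5474 0.4644 0.0013] [np.float64(0.0048222900366279645), np.float64(0.004822290036627924)]
block [('side', [238.5, 336.8], 0.65), ('top', [149.0, 266.4], 0.81)]
    [ 0.3349  0.3984 -0.0009] [np.float64(0.003068731109263015), np.float64(0.0030687311092629085)]
tin [('side', [283.9, 140.4], 0.96), ('top', [404.7, 165.1], 0.67)]
    [ 0.6796 -0.3887 -0.0303] [np.float64(0.002101423665096932), np.float64(0.0021014236650970324)]
1.5 [ 0.2107 -0.5618  0.2085] [3.0912 0.5606 0.    ] 0.08747317484412677
```

View pics/a.png

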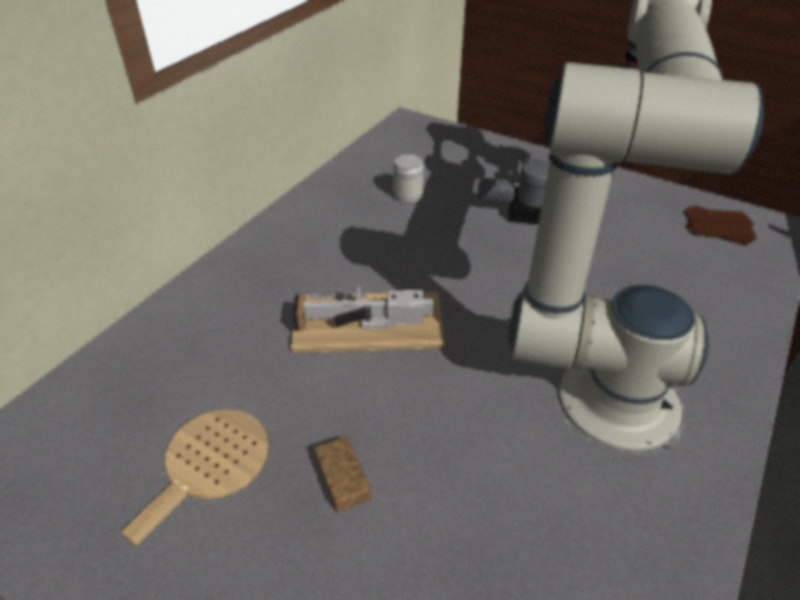

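View pics/b.png

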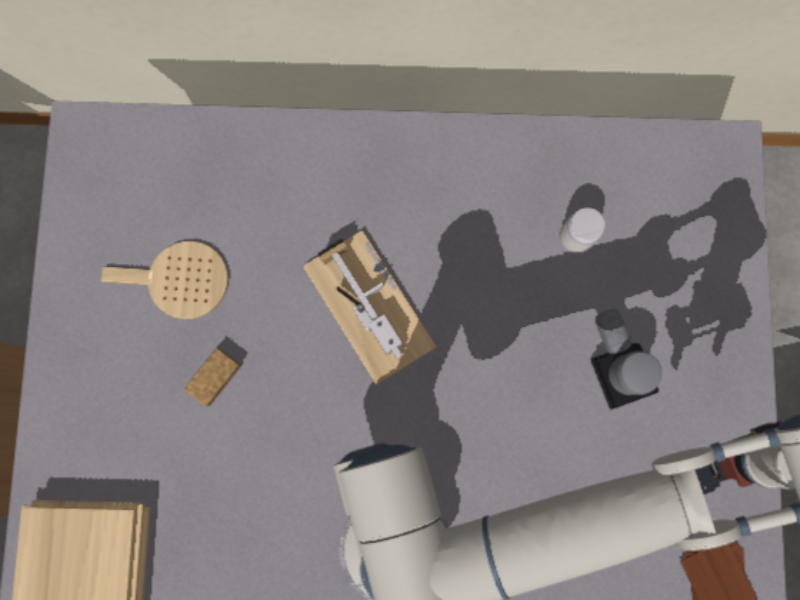

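The side view shows the jig at about (365,320) px with the arm parked to the right. The top view shows the leg running from the sleeve at (380,330) up-left to the foot at (335,260), with the pointer at about (380,265) px. The networks' points are rough, so I'll move in for close looks.

Emit:
arm_command(rows="10 30 40 0 0 0; 35 80 80 0 0 0.05; 55 135 85 0 0 0.1; 80 190 90 0 0 0.15; 105 245 90 0 0 0.2", claw=0)

```text
clock: 2.12
tool_pos: [0.3162, -0.3151, 0.2994]
eef_rot: [3.018, 0.868, 0.002]
ft_force: [0.6, 0.8, 0.6]
grip_width: 0.0878
```

Emit:
arm_command(rows="25 55 0 0 0 0; 50 110 0 0 0 0; 75 165 0 0 0 0; 95 220 0 0 0 0; 115 275 0 0 0 0")

```text
clock: 2.75
tool_pos: [0.431, -0.0399, 0.2988]
eef_rot: [3.019, 0.866, 0.001]
ft_force: [1.2, -0.1, -0.0]
grip_width: 0.0877
```

Emit:
arm_command(rows="20 40 0 0 0 0; 35 80 0 0 0 0; 40 80 0 0 0 0")

```text
clock: 3.12
tool_pos: [0.471, 0.0404, 0.2983]
eef_rot: [-3.017, -0.873, 0.001]
ft_force: [1.0, 0.7, 0.3]
grip_width: 0.088
```

```bash
cat > look.py <<'E'
from h import *
import sys,pickle
np.set_printoptions(precision=4,suppress=True)
tag=sys.argv[1]
P=[cam(n) for n in sys.argv[2].split(',')]
for p in P:
    save(p,f"{tag}_{p['name']}.png")
    for l in ['jig','ear_end','pointer_tip','lever_tip','leg']:
        r=pinpoint(p,l)
        z={'jig':0,'ear_end':.048,'pointer_tip':.0215,'lever_tip':.048,'leg':0}[l]
        for q in r[:2]: print(p['name'],l,np.round(q['at'],1),round(q['confidence'],2),atz(p,q['at'],z))
pickle.dump(P,open(tag+'.pkl','wb'))
s=state();print(s['clock'],s['tool_pos'],s['eef_rot'],s['grip_width'],s['ft_force'])
E
python3 look.py c wrist,top,side
```

```text
wrist jig [264.9 140. ] 0.66 [0.4937 0.0802 0.    ]
wrist ear_end [303.4 126.9] 0.62 [0.54   0.0476 0.048 ]
wrist pointer_tip [300.3  97.3] 0.45 [0.5724 0.071  0.0215]
wrist lever_tip [237.9  95.4] 0.69 [0.5303 0.1417 0.048 ]
wrist lever_tip [ 57.8 130. ] 0.47 [0.3554 0.3696 0.048 ]
wrist leg [269.7 138.5] 0.96 [0.4993 0.0754 0.    ]
wrist leg [304.5 101.3] 0.56 [0.5723 0.0621 0.    ]
top jig [258.2 216.1] 0.73 [0.495  0.0719 0.    ]
top leg [258.1 216.3] 0.59 [0.4944 0.0721 0.    ]
side jig [260.9 227.3] 0.61 [0.4877 0.0712 0.    ]
side ear_end [253.3 202.8] 0.81 [0.5349 0.037  0.048 ]
side ear_end [257.9 227.1] 0.62 [0.4683 0.1143 0.048 ]
side pointer_tip [241.1 208.3] 0.37 [0.5695 0.0524 0.0215]
side lever_tip [235.2 229.1] 0.75 [0.5176 0.1533 0.048 ]
side leg [257.4 226.5] 0.56 [0.4982 0.0737 0.    ]
4.025 [0.4707 0.0382 0.2985] [-3.0197 -0.8665  0.0001] 0.0877346814986031 [-0.1394  0.2723  0.3077]
```

View pics/c_wrist.png

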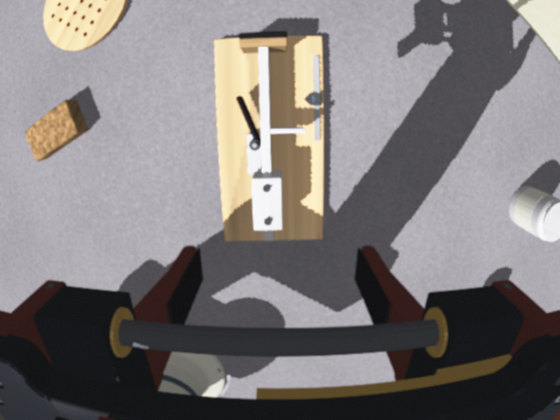

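The wrist view shows the jig upright: foot at the top (264,42), lever open from (255,143) to (240,98), ear end at (304,131), dark pointer at about (312,99), sleeve at (267,203). I'll take an enlarged crop to fit the board.

```bash
python3 - <<'E'
import cv2
i=cv2.imread('pics/c_wrist.png')[25:250,205:340]
i=cv2.resize(i[:150],None,fx=4,fy=4,interpolation=cv2.INTER_CUBIC);cv2.imwrite('pics/c2.png',i)
E
python3 - <<'E'
from h import *
import pickle
from scipy.optimize import least_squares
np.set_printoptions(precision=4,suppress=True)
p=pickle.load(open('c.pkl','rb'))[0]
px=np.array([[215,40],[323,37],[226,240.5],[323.5,239]],float)
J=np.array([[150,70,18],[150,-80,18],[-150,70,18],[-150,-80,18]])/1000
for u in px: print(atz(p,u,.018))
W=lambda q,X:np.array([q[0]+np.cos(q[2])*X[0]-np.sin(q[2])*X[1],q[1]+np.sin(q[2])*X[0]+np.cos(q[2])*X[1],X[2]])
s=least_squares(lambda q:np.ravel([proj(p,W(q,X))-u for X,u in zip(J,px)]),[.495,.073,.55],loss='soft_l1')
q=s.x;print(q,np.degrees(q[2]),s.fun)
c,sn=np.cos(q[2]),np.sin(q[2])
inv=lambda w:np.array([c*(w[0]-q[0])+sn*(w[1]-q[1]),-sn*(w[0]-q[0])+c*(w[1]-q[1])])*1000
for n,u,z in [('ear',(303.4,126.9),.048),('ear_top',(304.5,131),.066),('ptr',(300.3,97.3),.0215),('ptr2',(305,99),.0215),('lev',(237.9,95.4),.048),('sleevefar',(267,177),.078)]:
    print(n,inv(atz(p,u,z)))
for n,X in [('ear',(17,-50,66)),('levpivot',(0,14,62)),('foot',(137,0,66)),('p60',(60,-52,24.5)),('sl',(-40,19,78)),('sl2',(-110,-19,78))]: print(n,proj(p,W(q,np.array(X)/1000)))
E
```

```text
[0.5815 0.2162 0.018 ]
[0.6636 0.091  0.018 ]
[0.3341 0.0517 0.018 ]
[ 0.4159 -0.0734  0.018 ]
[0.4958 0.0754 0.5857] 33.559810825103455 [-0.0229 -0.5161  0.1054 -1.0554 -0.1416  1.2453  0.0478  0.6724]
ear [ 21.3997 -47.6468]
ear_top [ 17.1496 -47.6276]
ptr [ 61.3816 -46.0206]
ptr2 [ 58.9581 -52.4339]
lev [65.3637 36.1909]
sleevefar [-38.3475   0.5058]
ear [306.3922 131.0979]
levpivot [255.8847 145.3233]
foot [263.8072  37.7616]
p60 [304.8429  98.1779]
sl [252.2491 178.7018]
sl2 [283.8083 230.502 ]
```

View pics/c2.png

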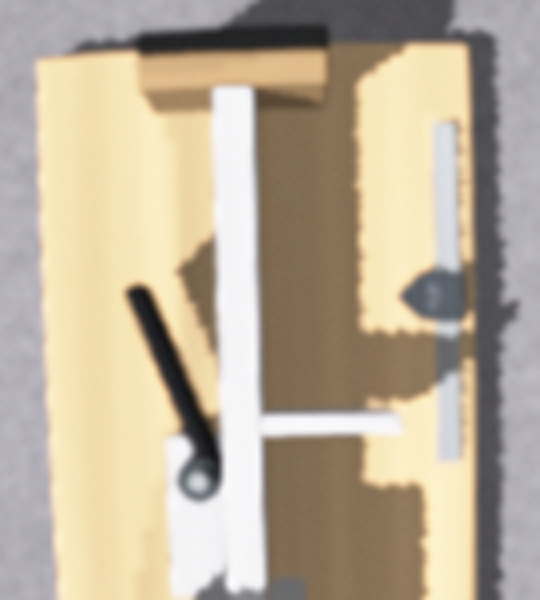

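Board fit gives the jig at (0.496, 0.075), yaw 33.6°; lever pivot, ear and sleeve reproject to about 1–2 px. The crop shows the pointer tip at about (305.5,99) full-picture px, which is jig x≈59, y≈-52.6, and the ear at x≈17 as expected. Next I descend with the jaws straddling leg and lever, -y finger between sleeve and ear.

Emit:
arm_command(rows="6 17 -40 0 0 0.013; 12 33 -80 0 0 0.026; 12 33 -110 0 0 0.026; 12 33 -140 0 0 0.026; 12 33 -140 0 0 0.026", claw=0.07, force=20)

```text
clock: 4.65
tool_pos: [0.4813, 0.0712, 0.1559]
eef_rot: [-3.007, -0.906, 0.008]
ft_force: [-0.6, 0.3, 0.1]
grip_width: 0.0822
```

```bash
python3 look.py d wrist
```

```text
wrist jig [285.1 177.6] 0.95 [0.4952 0.0744 0.    ]
wrist ear_end [339.4 168.6] 0.64 [0.5373 0.045  0.048 ]
wrist lever_tip [245.4 116.4] 0.82 [0.5299 0.1397 0.048 ]
wrist leg [283.1 175.3] 0.74 [0.4961 0.0775 0.    ]
4.95 [0.4834 0.0712 0.1603] [3.0077 0.9053 0.0042] 0.08154314941092271 [-0.7912 -0.3423 -0.0732]
```

View pics/d_wrist.png

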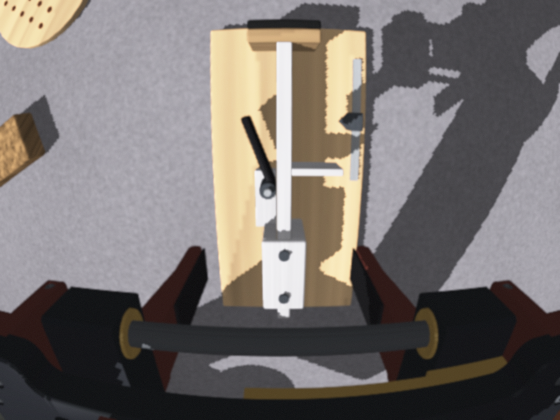

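The jaws straddle the leg squarely. Pointer tip at about (341,121) px, ear end top at about (341,171). I'll compute and descend.

```bash
cat >> h.py <<'E'
q0=np.array([.4958,.0754,.5857])
def inv(w,q=q0):
    c,s=np.cos(q[2]),np.sin(q[2]);return np.array([c*(w[0]-q[0])+s*(w[1]-q[1]),-s*(w[0]-q[0])+c*(w[1]-q[1])])*1000
E
python3 - <<'E'
from h import *
import pickle
np.set_printoptions(precision=2,suppress=True)
p=pickle.load(open('d.pkl','rb'))[0]
print('tcp',inv(state()['tool_pos']),[inv(atz(p,u,z)) for u,z in [((341,121),.0215),((341.5,171.5),.066),((284.5,100),.066),((284,225),.066),((245,118),.062),((211,31),.018),((366,30),.018)]])
i=p['img'][100:200,230:375];cv2.imwrite('pics/d2.png',cv2.resize(i,None,fx=5,fy=5,interpolation=cv2.INTER_CUBIC)[:,:,::-1])
E
```

```text
tcp [-12.63   3.35] [array([ 59.52, -53.47]), array([ 18.65, -46.84]), array([77.43,  1.17]), array([-29.02,   1.45]), array([62.94, 33.58]), array([149.56,  70.61]), array([151.89, -78.63])]
```

Emit:
arm_command(rows="0 0 -40 0 0 0; 0 0 -80 0 0 0; 0 0 -100 0 0 0; 0 0 -108 0 0 0; 0 0 -108 0 0 0")

```text
clock: 5.58
tool_pos: [0.4832, 0.0712, 0.0514]
eef_rot: [3.008, 0.905, 0.002]
ft_force: [0.1, 0.5, 1.1]
grip_width: 0.0815
```

View pics/d2.png

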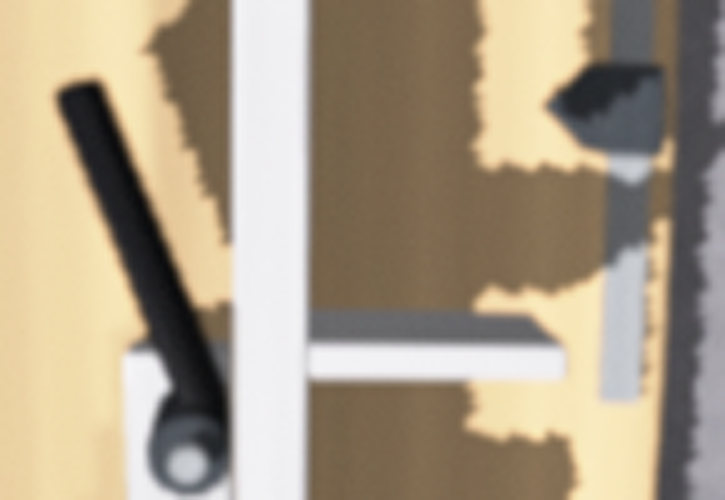

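Pointer tip is at jig x≈59 and ear at 17–18. I draw out about 54 mm of the roughly 58.6 mm finger travel, then look again.

Emit:
arm_command(rows="10 6.6 0 0 0 0; 20 13.3 0 0 0 0; 28.3 18.8 0 0 0 0; 36.7 24.3 0 0 0 0; 45 29.8 0 0 0 0")

```text
clock: 6.2
tool_pos: [0.5286, 0.1017, 0.0507]
eef_rot: [-3.008, -0.906, -0.001]
ft_force: [-0.0, 0.1, 1.0]
grip_width: 0.0819
```

Emit:
arm_command(rows="0 0 0 0 0 0; 0 0 0 0 0 0")

```text
clock: 6.45
tool_pos: [0.5275, 0.1011, 0.0501]
eef_rot: [-3.008, -0.906, 0.001]
ft_force: [-0.0, 0.4, -0.5]
grip_width: 0.0815
```

```bash
python3 look.py e wrist,top
python3 - <<'E'
from h import *
print('tcp',inv(state()['tool_pos']))
i=cv2.imread('pics/e_wrist.png');cv2.imwrite('pics/e2.png',cv2.resize(i[0:260,150:450],None,fx=2.3,fy=2.3,interpolation=cv2.INTER_CUBIC))
E
```

```text
wrist jig [282.4 273. ] 0.87 [0.495  0.0777 0.    ]
wrist ear_end [360.  281.7] 0.7 [0.538  0.0468 0.048 ]
wrist pointer_tip [361.1 215.9] 0.61 [0.5699 0.0636 0.0215]
wrist pointer_tip [280.9 272.5] 0.45 [0.5044 0.0855 0.0215]
wrist lever_tip [226.7 216.3] 0.64 [0.5296 0.1405 0.048 ]
top jig [258.1 217.3] 0.96 [ 0.4913  0.072  -0.    ]
top ear_end [265.2 200.8] 0.45 [0.5344 0.0504 0.048 ]
top pointer_tip [151.3 261.5] 0.26 [0.3457 0.3854 0.0215]
top lever_tip [233.3 203.8] 0.6 [0.5226 0.1455 0.048 ]
top leg [255.5 214.8] 0.6 [0.4988 0.0803 0.    ]
7.05 [0.5277 0.101  0.0506] [-3.0083 -0.9055 -0.0001] 0.08167580250938719 [ 0.8654 -0.2229 -0.0432]
tcp [40.7093605   3.68283889]
```

View pics/e2.png

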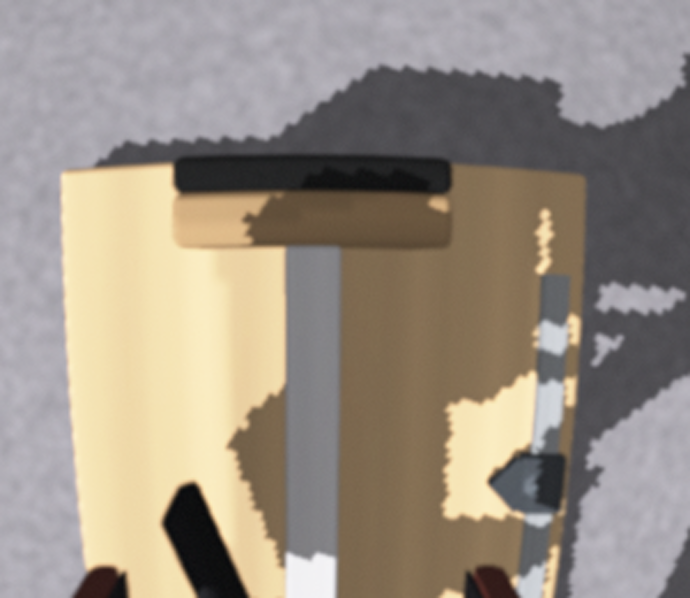

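The foot in this crop hasn't moved out and there is no force, so the ear is apparently not engaged. I'll check the full picture.

Run:
```python
from h import *
import pickle
np.set_printoptions(precision=1,suppress=True)
p=pickle.load(open('e.pkl','rb'))[0]
s=state();R=cv2.Rodrigues(np.array(s['eef_rot']))[0];t=np.array(s['tool_pos'])
for n,X in [('tip+',(0,.041,.017)),('tip-',(0,-.041,.017)),('tipback+',(0,.0545,.017)),('tipback-',(0,-.0545,.017))]:
    w=t+R@np.array(X);print(n,inv(w),w[2]*1000,proj(p,w))
W=lambda X,q=q0:np.array([q[0]+np.cos(q[2])*X[0]-np.sin(q[2])*X[1],q[1]+np.sin(q[2])*X[0]+np.cos(q[2])*X[1],X[2]])
for d in (0,37): print(d,'ear top',proj(p,W(np.array([17+d,-50,66])/1e3)),'foot top outer',proj(p,W(np.array([137+d,30,66])/1e3)),proj(p,W(np.array([125+d,30,66])/1e3)))
i=p['img'];cv2.imwrite('pics/e3.png',cv2.resize(i,(800,600),interpolation=cv2.INTER_CUBIC)[:,:,::-1])
```

```text
tip+ [ 40.7 -37.3] 33.564997685480165 [343.7 242.9]
tip- [40.7 44.7] 33.56414892429592 [218.3 243.1]
tipback+ [ 40.7 -50.8] 33.565137420553185 [363.5 242.6]
tipback- [40.8 58.2] 33.56400918922291 [198.3 242.8]
0 ear top [370.6 299.5] foot top outer [227.3  86. ] [227.6 110. ]
37 ear top [378.1 243.5] foot top outer [227.3  14.4] [227.2  36.9]
```

View pics/e3.png

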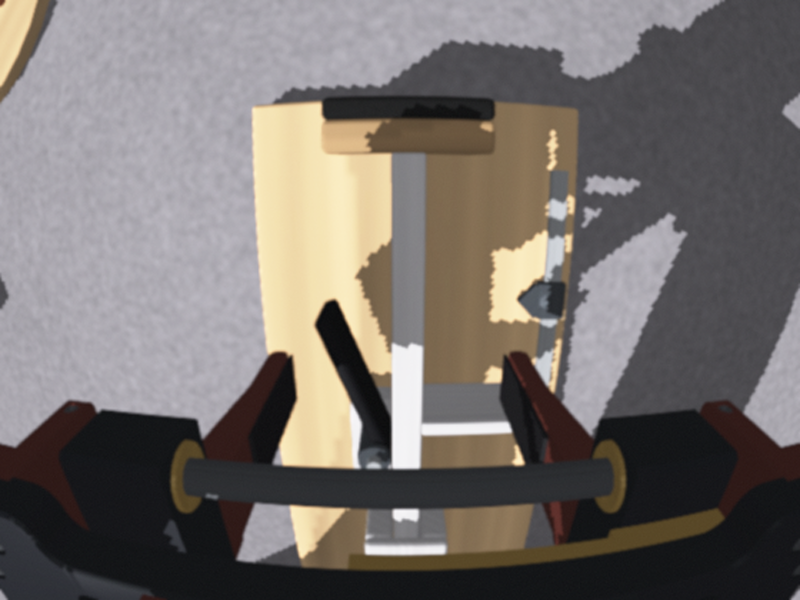

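The ear is unmoved: its top edge is at about (470,428) px here, and the fingertips stand ahead of it at about (512,352). They look higher or wider than the model predicts. I'll check the fingertip height from the side camera before acting.

Run:
```python
from h import *
import pickle
np.set_printoptions(precision=1,suppress=True)
p=pickle.load(open('e.pkl','rb'))[0]
s=state();R=cv2.Rodrigues(np.array(s['eef_rot']))[0];t=np.array(s['tool_pos'])
print(s['clock'],t,s['q'])
for dx in (-.01,0,.01):
  for z in (.017,0,-.01,-.02,-.03):
    print(dx,z,[proj(p,t+R@np.array((dx,y,z))) for y in (.041,.0545,-.041,-.0545)])
print('camera centre in jig',inv(ray(p,(280,210))[0]),ray(p,(280,210))[0][2], 'axis',KR(p)[1][2])
sd=cam('side');save(sd,'f_side.png')
for n,X in [('tip+',(0,.0475,.017)),('tip-',(0,-.0475,.017)),('tcp',(0,0,0))]:print(n,proj(sd,t+R@np.array(X)))
i=sd['img'][150:270,190:330];cv2.imwrite('pics/f2.png',cv2.resize(i,None,fx=5,fy=5,interpolation=cv2.INTER_CUBIC)[:,:,::-1])
```

```text
7.05 [0.5 0.1 0.1] [ 0.1 -0.1  1.7  0.   1.5  1.1]
-0.01 0.017 [array([342.6, 256.7]), array([362.1, 256.2]), array([219.3, 256.9]), array([199.7, 256.5])]
-0.01 0 [array([347.5, 268.5]), array([368.3, 267.9]), array([214.8, 268.8]), array([193.8, 268.2])]
-0.01 -0.01 [array([350.6, 276.3]), array([372.4, 275.5]), array([211.8, 276.6]), array([189.9, 275.9])]
-0.01 -0.02 [array([354.1, 284.9]), array([376.8, 283.9]), array([208.6, 285.2]), array([185.7, 284.3])]
-0.01 -0.03 [array([357.8, 294.2]), array([381.5, 293. ]), array([205.1, 294.6]), array([181.2, 293.5])]
0 0.017 [array([343.7, 242.9]), array([363.5, 242.6]), array([218.3, 243.1]), array([198.3, 242.8])]
0 0 [array([348.8, 254. ]), array([370.1, 253.5]), array([213.5, 254.2]), array([192.1, 253.8])]
0 -0.01 [array([352.2, 261.3]), array([374.4, 260.6]), array([210.3, 261.6]), array([188., 261.])]
0 -0.02 [array([355.8, 269.3]), array([379. , 268.5]), array([206.9, 269.6]), array([183.6, 268.9])]
0 -0.03 [array([359.8, 278.2]), array([384.1, 277.2]), array([203.2, 278.5]), array([178.7, 277.6])]
0.01 0.017 [array([344.8, 228.6]), array([364.9, 228.4]), array([217.2, 228.8]), array([197. , 228.7])]
0.01 0 [array([350.1, 238.8]), array([371.7, 238.4]), array([212.2, 239. ]), array([190.5, 238.7])]
0.01 -0.01 [array([353.7, 245.5]), array([376.2, 245.1]), array([208.9, 245.8]), array([186.2, 245.4])]
0.01 -0.02 [array([357.6, 253. ]), array([381.2, 252.4]), array([205.3, 253.2]), array([181.5, 252.7])]
0.01 -0.03 [array([361.8, 261.2]), array([386.5, 260.4]), array([201.3, 261.5]), array([176.3, 260.8])]
camera centre in jig [124.5   5. ] 0.22642096171606108 axis [-0.3 -0.2 -1. ]
tip+ [243.5 208.9]
tip- [242.9 232.1]
tcp [242.9 215.9]
```

View pics/f2.png

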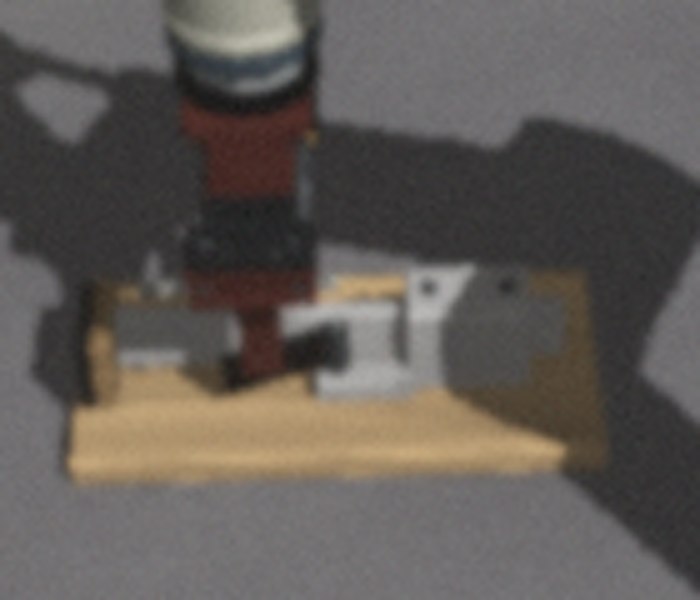

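The side crop shows the near fingertip ending at about (242,225) full-picture px, where the model put (243,232). The wrist picture agrees. So with the jaws wide open the tips stand roughly 25–30 mm higher than stated (linkage jaws that retract as they open), and they passed over the ear. I go back, close to about 60 mm off-centre, and measure the tips again.

Emit:
arm_command(rows="-15 -10 0 0 0 0; -30 -20 0 0 0 0; -45 -29.8 0 0 0 0; -48.5 -24.6 0 0 0 0; -48.5 -24.6 0 0 0 0")

```text
clock: 7.72
tool_pos: [0.4794, 0.077, 0.0507]
eef_rot: [-3.008, -0.906, -0.001]
ft_force: [-0.1, -1.0, -1.1]
grip_width: 0.0815
```

Emit:
arm_command(rows="0 0 0 0 0 0; 0 0 0 0 0 0; 0 0 0 0 0 0", claw=0.32)

```text
clock: 8.1
tool_pos: [0.4793, 0.0765, 0.0504]
eef_rot: [-3.008, -0.906, 0.0]
ft_force: [0.4, -0.3, -0.3]
grip_width: 0.0604
```

Run:
```python
from h import *
np.set_printoptions(precision=1,suppress=True)
s=state();R=cv2.Rodrigues(np.array(s['eef_rot']))[0];t=np.array(s['tool_pos']);g=s['grip_width']/2
print(s['clock'],'tcp',inv(t),t[2]*1000,'w',2000*g)
w=cam('wrist');sd=cam('side')
def draw(p,x0,x1,y0,y1,k,dx):
    i=np.ascontiguousarray(cv2.resize(p['img'][y0:y1,x0:x1],None,fx=k,fy=k,interpolation=cv2.INTER_CUBIC)[:,:,::-1])
    for z,c in ((.017,(0,255,0)),(0,(255,255,0)),(-.015,(255,0,255))):
        for s_ in (1,-1):
            a,b=[tuple(int(v) for v in (proj(p,t+R@np.array((d,s_*g,z)))-[x0,y0]+.5)*k) for d in (-dx,dx)]
            cv2.line(i,a,b,c,1)
    return i
A=draw(w,180,380,180,310,4,.01);B=draw(sd,190,330,150,270,4,.01)
cv2.imwrite('pics/g.png',np.vstack([cv2.resize(A,(600,390)),cv2.resize(B,(600,514))[150:360]]))
```

```text
8.1 tcp [-13.2  10. ] 50.412457088868635 w 60.353701441114396
```

View pics/g.png

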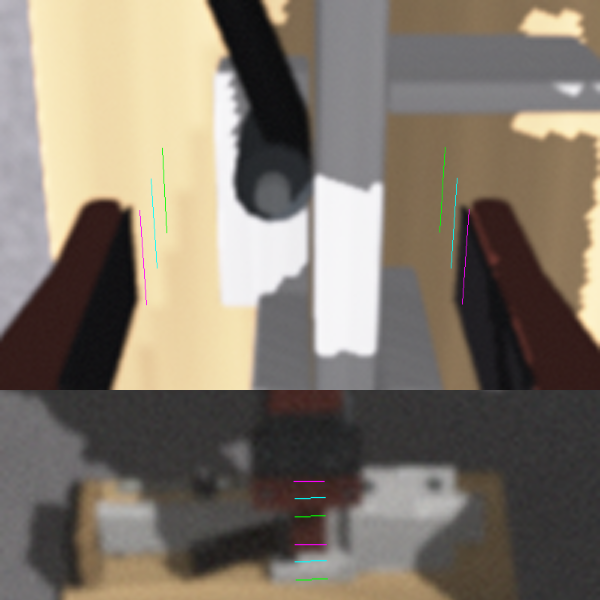

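Both views agree: the tips end at about tool z −15 mm (magenta lines), at 60 mm opening just as at 82 mm. So they now stand about 66 mm high, level with the top of the ear. That contradicts the stated 17 mm ahead, and I trust the pictures. I lower by 32 mm, watching the force.

Emit:
arm_command(rows="-1.1 1.7 -10 0 0 0; -1.1 1.7 -20 0 0 0; -1.1 1.7 -27 0 0 0; -1.1 1.7 -32 0 0 0; -1.1 1.7 -32 0 0 0")

```text
clock: 8.82
tool_pos: [0.4778, 0.0781, 0.018]
eef_rot: [-3.008, -0.905, 0.001]
ft_force: [0.5, -0.3, 0.4]
grip_width: 0.0601
```

Emit:
arm_command(rows="10 6.6 0 0 0 0; 17 11 0 0 0 0; 23 15.3 0 0 0 0; 30 19.9 0 0 0 0; 30 19.9 0 0 0 0")

```text
clock: 9.45
tool_pos: [0.5085, 0.0979, 0.0188]
eef_rot: [3.007, 0.905, -0.001]
ft_force: [-4.3, -2.1, 3.9]
grip_width: 0.0598
```

```bash
python3 look.py i wrist
python3 - <<'E'
from h import *
s=state();print('tcp',inv(s['tool_pos']),s['tool_pos'][2])
E
```

```text
wrist jig [295.  274.5] 0.83 [0.4937 0.0764 0.    ]
wrist ear_end [394.9 252.2] 0.85 [0.5529 0.0562 0.048 ]
wrist pointer_tip [388.9 199.1] 0.67 [0.5723 0.0655 0.0215]
wrist pointer_tip [229.5 204.7] 0.46 [0.5192 0.1396 0.0215]
wrist lever_tip [230.  204.4] 0.78 [0.5284 0.1404 0.048 ]
wrist leg [297.8 243.6] 0.86 [0.5138 0.088  0.    ]
wrist leg [395.1 251.4] 0.43 [0.5454 0.0274 0.    ]
9.75 [0.5081 0.0977 0.0187] [3.0079 0.9051 0.0001] 0.05992849122823598 [-3.4724 -3.004   3.2382]
tcp [22.56411855 11.80906177] 0.018675195538208747
```

Engaged: about 4.6 N of spring pull along the leg, ear at about 36 and pointer at about 59. I draw on another 21 mm.

Emit:
arm_command(rows="6 4 0 0 0 0; 12 8 0 0 0 0; 17.5 11.6 0 0 0 0; 17.5 11.6 0 0 0 0")

```text
clock: 10.25
tool_pos: [0.5256, 0.1094, 0.0185]
eef_rot: [3.008, 0.905, -0.001]
ft_force: [-3.2, -4.1, 3.1]
grip_width: 0.0602
```

```bash
python3 look.py j wrist
python3 - <<'E'
from h import *
s=state();print('tcp',inv(s['tool_pos']),s['tool_pos'][2])
i=cv2.imread('pics/j_wrist.png');cv2.imwrite('pics/j2.png',cv2.resize(i[100:290,200:430],None,fx=3.4,fy=3.1,interpolation=cv2.INTER_CUBIC))
E
```

```text
wrist jig [294.7 298.2] 0.76 [ 0.4949  0.0772 -0.    ]
wrist ear_end [396.5 252.6] 0.85 [0.5704 0.067  0.048 ]
wrist pointer_tip [385.6 232.8] 0.9 [0.5722 0.0655 0.0215]
wrist lever_tip [232.2 242.8] 0.87 [0.5291 0.1409 0.048 ]
wrist leg [298.5 246.3] 0.77 [0.5296 0.0981 0.    ]
10.55 [0.5253 0.1093 0.0185] [ 3.0081  0.9051 -0.0007] 0.05966192867773554 [-4.0323 -4.1171  2.8334]
tcp [43.34568186 11.89507357] 0.018523194131578755
```

View pics/j2.png

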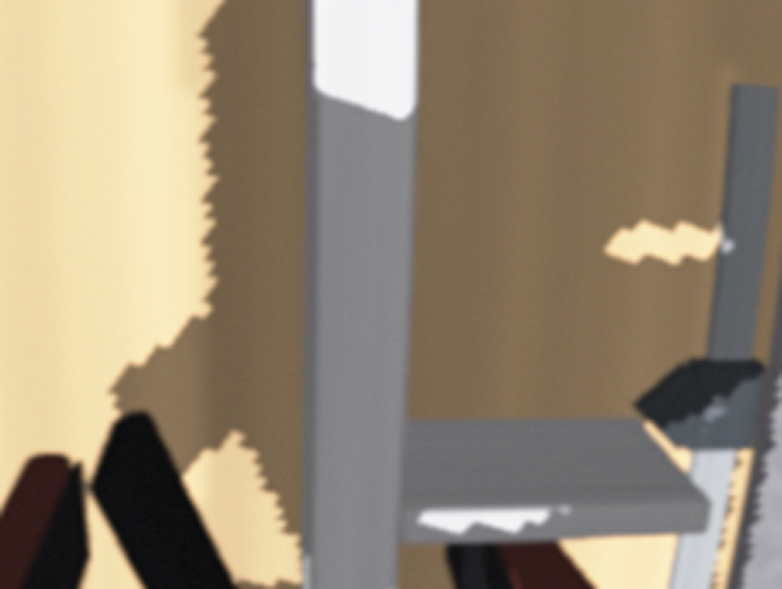

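The crop shows the ear (top edge at about (708,515)) nearly under the pointer (tip at (636,405)), lever still open. I'll compute both jig x values from these pixels.

Run:
```python
from h import *
import pickle
np.set_printoptions(precision=1,suppress=True)
p=pickle.load(open('j.pkl','rb'))[0]
f=lambda u,v:(u/3.4+200,v/3.1+100)
for n,c,z in [('ear top front',(700,497),.066),('ear top back',(708,530),.066),('ear front bottom',(640,420),.030),('ptr',(636,405),.0195),('ptr hi',(636,405),.0245),('leg L',(312,300),.066),('leg R',(410,300),.066)]: print(n,inv(atz(p,f(*c),z)))
for n,z in [('pointer_tip',.0215),('ear_end',.048),('lever_tip',.048)]:
    for q in pinpoint(p,n)[:1]: print(n,inv(atz(p,q['at'],z)))
```

```text
ear top front [ 61.9 -46.1]
ear top back [ 56.1 -48.3]
ear front bottom [ 59.9 -49.1]
ptr [ 58.7 -52. ]
ptr hi [ 60.7 -50.1]
leg L [92.3  7.7]
leg R [92.3 -4.2]
pointer_tip [ 58.2 -50.4]
ear_end [ 57.5 -48.2]
lever_tip [64.  36.2]
```

The ear is at 57–59 and the pointer at about 59. I nudge +1 mm and hold with the lever open, then centre on the leg-plus-lever stack and squeeze.

Emit:
arm_command(rows="0.8 0.6 0 0 0 0; 0.8 0.6 0 0 0 0; 0.8 0.6 0 0 0 0; 0.8 0.6 0 0 0 0; 0.8 0.6 0 0 0 0")

```text
clock: 11.32
tool_pos: [0.5261, 0.1097, 0.0185]
eef_rot: [3.008, 0.905, -0.001]
ft_force: [-4.1, -3.5, 3.8]
grip_width: 0.0599
```

```bash
python3 look.py k wrist
python3 - <<'E'
from h import *
s=state();print('tcp',inv(s['tool_pos']),s['tool_pos'][2])
E
```

```text
wrist jig [293.6 297.8] 0.82 [0.4952 0.0784 0.    ]
wrist ear_end [397.1 250.6] 0.97 [0.5719 0.0678 0.048 ]
wrist pointer_tip [386.2 234.9] 0.77 [0.5718 0.0646 0.0215]
wrist pointer_tip [296.6 298.6] 0.16 [0.5068 0.0851 0.0215]
wrist lever_tip [234.2 247. ] 0.9 [0.5282 0.1393 0.048 ]
wrist leg [295.9 244.3] 0.79 [0.5304 0.1007 0.    ]
11.625 [0.5261 0.1098 0.0185] [ 3.008   0.9049 -0.001 ] 0.06004739059868394 [-4.5515 -3.4683  4.1463]
tcp [44.2010059  11.90775125] 0.018529942158829436
```

Emit:
arm_command(rows="2 -3 0 0 0 0; 4 -6 0 0 0 0; 4 -6 0 0 0 0; 4 -6 0 0 0 0; 4 -6 0 0 0 0", claw=0.6)

```text
clock: 12.25
tool_pos: [0.53, 0.1037, 0.018]
eef_rot: [3.008, 0.905, -0.002]
ft_force: [-2.2, -4.3, 0.5]
grip_width: 0.0354
```

```bash
python3 look.py l wrist
python3 - <<'E'
from h import *
s=state();print('tcp',inv(s['tool_pos']),s['tool_pos'][2])
E
```

```text
wrist jig [285.  299.3] 0.57 [0.495  0.0769 0.    ]
wrist jig [244.8 239.8] 0.5 [0.5187 0.1243 0.    ]
wrist pointer_tip [374.9 233.7] 0.63 [0.5725 0.0654 0.0215]
wrist lever_tip [244.  240.3] 0.78 [0.5382 0.1311 0.048 ]
wrist leg [282.9 242.1] 0.63 [0.5311 0.1028 0.    ]
wrist leg [244.9 241.8] 0.16 [0.5176 0.1235 0.    ]
12.55 [0.53   0.1037 0.018 ] [ 3.008   0.905  -0.0017] 0.0353620714043759 [-2.8293 -4.5571  0.8608]
tcp [44.12393667  4.73810762] 0.01800435971382537
```

Ear and pointer agree within about 2 mm (network 59.2 and 57.4, hand pixels and TCP slightly the other way). Now the squeeze.

Emit:
arm_command(rows="0 0 0 0 0 0; 0 0 0 0 0 0; 0 0 0 0 0 0; 0 0 0 0 0 0; 0 0 0 0 0 0", claw=1, force=25)

```text
clock: 13.18
tool_pos: [0.5305, 0.1028, 0.0179]
eef_rot: [3.007, 0.904, -0.001]
ft_force: [1.1, -8.3, -1.8]
grip_width: 0.0182
```

```bash
python3 look.py m wrist
python3 - <<'E'
from h import *
s=state();print('tcp',inv(s['tool_pos']),s['tool_pos'][2])
i=cv2.imread('pics/m_wrist.png');cv2.imwrite('pics/m2.png',cv2.resize(i[100:290,200:430],None,fx=3.4,fy=3.1,interpolation=cv2.INTER_CUBIC))
E
```

```text
wrist jig [281.4 297.3] 0.86 [0.4957 0.0791 0.    ]
wrist ear_end [380.4 250.3] 0.73 [0.5717 0.0692 0.048 ]
wrist pointer_tip [374.1 234.3] 0.8 [0.5725 0.0646 0.0215]
wrist leg [282.2 244.3] 0.61 [0.5302 0.1013 0.    ]
13.475 [0.5305 0.1028 0.0179] [ 3.0065  0.9038 -0.0007] 0.018332899350956177 [ 0.2654 -8.2521 -0.6533]
tcp [44.07518213  3.59502128] 0.017886224094264644
```

View pics/m2.png

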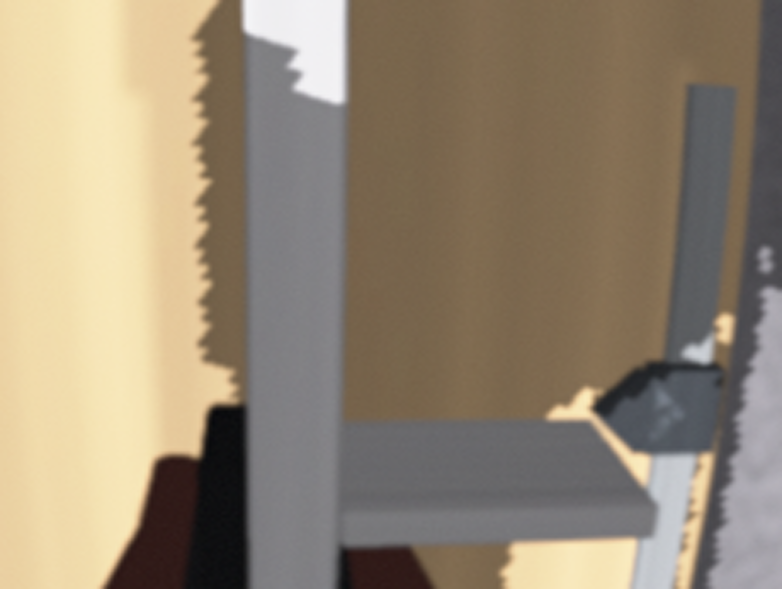

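The lever (black) lies flat along the leg with the fingers clamped on both, and the opening is 18.3 mm, close to the 19 mm stack. I run one last numeric check of ear against pointer.

Run:
```python
from h import *
import pickle
np.set_printoptions(precision=1,suppress=True)
p=pickle.load(open('m.pkl','rb'))[0]
f=lambda u,v:(u/3.4+200,v/3.1+100)
for n,c,z in [('ear top front',(648,498),.066),('ear top back',(655,534),.066),('ear front bottom',(590,421),.030),('ptr',(595,409),.0195),('ptr mid',(595,409),.0215),('lever end L',(210,408),.062)]: print(n,inv(atz(p,f(*c),z)))
print(state()['clock'])
for _ in range(3):
    w=cam('wrist');o=[]
    for n,z in [('pointer_tip',.0215),('ear_end',.048)]:
        r=pinpoint(w,n)
        if r: o.append((n,inv(atz(w,r[0]['at'],z)),round(r[0]['confidence'],2)))
    print(o)
s=state();print(s['ft_force'],s['grip_width'],s['qd'])
```

```text
ear top front [ 62.8 -46.3]
ear top back [ 56.6 -48.3]
ear front bottom [ 60.5 -48.3]
ptr [ 58.7 -52.4]
ptr mid [ 59.5 -51.8]
lever end L [76.2 12.3]
13.475
[('pointer_tip', array([ 58.1, -49.7]), 0.66), ('ear_end', array([ 59.7, -47.4]), 0.61)]
[('pointer_tip', array([ 57.5, -51. ]), 0.72), ('ear_end', array([ 58. , -47.7]), 0.88)]
[('pointer_tip', array([ 57.9, -50.3]), 0.79), ('ear_end', array([ 59.2, -48.6]), 0.91)]
[-0.4 -7.5 -1.4] 0.018346029399643922 [-0.  0. -0.  0. -0. -0.]
```

```bash
python3 -c "
from rig import *
print(job_done()); s=state(); print(s['clock'],s['grip_width'],s['ft_force'])"
```

```text
the job is handed in; nothing more can be done
None
the job is handed in; nothing more can be done
```

I drew the leg out by its ear to the pointer and held it there with the lever open. Then I centred the jaws and squeezed the lever shut against the leg at 25 N. I handed in at about 13.6 s with the grip still on. No verdict is reported, so success rests on my own checks.

**Last checks**
- **Ear at the pointer:** the ear measured jig x of about 57.5–59.7 mm and the pointer tip about 57.5–59.5 mm. Any one picture put them within about 2 mm of each other, inside the 4 mm limit.
- **Lever shut:** the jaw opening was 18.3 mm against the 19 mm given for leg plus lever, and the picture shows the lever flat along the leg.
- **Holding:** the leg was at rest, with about 4 N of pull along it and about 7 N sideways.
- **Pointer and other things:** the pointer tip measured the same place throughout, to within about 2 mm. I did not re-measure the sander, paddle, block or tin; the tool stayed well clear of them.

**What disagreed**
- **First pull missed:** the fingers passed over the ear without moving it. Two cameras showed the fingertips about 32 mm higher than stated, ending roughly 15 mm behind the TCP instead of 17 mm ahead. I lowered the hand by 32 mm and the second pull caught the ear.
- **Ear position:** the networks and my hand-picked pixels differ by 1–2 mm.

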